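# Sort two sample jars into the rows of their width

### The job

On the bench stand two closed sample jars, one wide and one narrow, and beyond them two grey trays, each a row of two pockets with one jar of its size already in it. Put each closed jar into the free pocket of the tray made for its width, set down gently, upright and flat on the pocket's floor. Leave the open jar where it stands and the two jars already in the trays standing in their pockets.

Things in the scene. Friction and masses are not known exactly. Their poses are not given: they have to be found in the camera images.
- jar_wide: the wide closed jar to put away: white plastic jar with an orange ribbed screw cap, a plain cylinder 60 mm in diameter and 80 mm high over the cap (white body up to 58 mm, cap from 60 to 80 mm and 1.5 mm smaller in radius), about 220 g; stands on the bench, nearer the robot than the trays. Origin: centre of its underside; z up along its axis; its yaw means nothing.
- jar_narrow: the narrow closed jar to put away: white plastic jar with an orange ribbed screw cap, a plain cylinder 36 mm in diameter and 80 mm high over the cap (white body up to 58 mm, cap from 60 to 80 mm and 1.5 mm smaller in radius), about 100 g; stands on the bench, nearer the robot than the trays. Origin: centre of its underside; z up along its axis; its yaw means nothing.
- row_wide_free (a point): floor centre of the FREE pocket of the wide row: a fixed grey tray of two square pockets, each 80 mm wide inside, walls 4 mm thick with tops 18 mm above this point; this point is 4 mm above the bench. x, y parallel to the walls, z up; the row runs along y; the other pocket (with stock_wide) is centred 84 mm away towards -y. Left or right tray.
- row_narrow_free (a point): floor centre of the FREE pocket of the narrow row: a fixed grey tray of two square pockets, each 56 mm wide inside, walls 4 mm thick with tops 18 mm above this point; this point is 4 mm above the bench. x, y parallel to the walls, z up; the row runs along y; the other pocket (with stock_narrow) is centred 60 mm away towards +y. A wide jar does not fit this pocket.
- stock_wide: a jar just like jar_wide (60 mm by 80 mm), already standing loose in the other pocket of the wide row; stays there. Origin: centre of its underside; z up along its axis; its yaw means nothing.
- stock_narrow: a jar just like jar_narrow (36 mm by 80 mm), already standing loose in the other pocket of the narrow row; stays there. Origin: centre of its underside; z up along its axis; its yaw means nothing.
- open_jar: bystander: an empty white jar without a cap, 50 mm in diameter, 70 mm high, standing on the bench in line with the two closed jars; leave it alone. Origin: centre of its underside; z up along its axis; its yaw means nothing.
Things that resemble listed ones, but are neither listed nor needed, are in the scene too. Leave any blue look-alike of the jar_wide alone. What is shaped like the part that bears row_wide_free but purple is not meant.

How it is judged:
By the outcome, as a careful person would: the job done as asked, in the order asked, and still so for the second after the job is handed in, with the robot touching nothing.
It also fails if it takes over 48 s, if anything falls off the work surface, if the arm or the gripper's body presses on something with over 40 N, if the wrist force passes 120 N, or if a joint passes its speed limit or range.

### The arm

A 6-joint arm with a two-finger parallel gripper is mounted at the origin on the work surface. World frame = base frame: x ahead of the robot, y to its left, z up, the work surface at z = 0. Lengths are in m, angles in rad, forces in N, time in s.
With the tool pointing down it reaches from about 0.325 to 0.9 m from the base axis. Payload 3.5 kg.
Tool frame: the origin (TCP) lies on the centre line of the jaws, within the pads' length; the fingertips stand bot.tip_extent ahead of it and the grasp point (between the pads) lies 3 mm ahead of it (bot.tip_extent is the distance from the TCP to the fingertips, in m); z points along the fingers, y is the line along which they close (so a half turn about z gives the same grasp; the last joint's range is limited). The gripper opens to 85 mm and grips with 20 to 120 N. Pads are 22 mm wide; open, the fingers measure 114 mm over their backs; the gripper's body (76 mm by 85 mm) begins 54 mm behind the grasp point. The pads swing forward as they close: fully open they stand 13 mm farther back than shut.
Start: joints at [1.055, 0.276, -0.026, 1.268, 0, 1.467], TCP at [0.251, 0.572, 0.253] pointing down, gripper open.
Joint ranges: [-3.12, 3.12], [-0.85, 1.88], [-1.08, 1.24], [-1.95, 2.15], [-1.57, 1.53], [-3.14, 3.14]. Speed limits (rad/s): [2.57, 2.57, 3.14, 3.14, 3.14, 3.14].

### API

Orientations are given as a rotation vector (axis times angle).
In Python, from station import readout, grab_frame, camera_params, bot gives the robot as it stands.
- The arm moves only by the shell command python3 -m creep 'ROWS' [OPENING] [FORCE]. ROWS is JSON, a list that holds one entry, the list of rows, each a list of 4 numbers: the shift along the tool's x, y, z in m, then the turn about the tool's z in degrees. In form: [[[dx, dy, dz, twist], ...]]. A call has 1 to 20 rows; each row shifts and turns the commanded pose from where the row before left it, along the tool's axes as they then stand; what a row does not reach is not made up. A row lasts 1/10 s, in which the tool goes at most 50 mm and 8.59 degrees, less where a joint would pass 70% of its speed; a pose out of reach is approached as far as the arm can. A call with a gripper value outside its range is refused whole. OPENING is the opening, from 0 (shut) to 1 (fully open), set as the call begins (- or left out, the last holds). The fingers move at their own pace and stop on an object; FORCE is the grip in N (left out, the last holds). Time passes only in rows, so rows that do not move let the fingers close. It gives the time, the measured TCP pose, the force, the opening and the grip force at its end, in the units of the state.
- readout.observe(): the state, without advancing time (a new reading comes with each control period).
- grab_frame(name): name is "side" or "top"; returns the picture (384x512x3 uint8, red, green, blue); there is no depth.
- camera_params(name): a dict with "K" (3x3 intrinsics, pixels), "R" (3x3) and "t" (3): a world point X has camera coordinates R X + t. Camera axes: x right, y down, z forward; pixel columns grow to the right and rows downward; lengths in m; the calibration is good to about 2 mm. A picture is of the moment at which its call begins. camera_params takes no time and is no camera call.
- bot.finish_job(): hands the job in; it is judged then, once.
The state is a dict: "time_s": time; "q": joint angles; "joint_vel": joint speeds; "joint_efforts": joint torques, N m; "ee_pos": TCP position; "ee_rot": TCP orientation; "contact_force": force on the tool from outside, world axes, zero at the start; "ft_torque": the same for the moment, N m; "gripper_width": finger opening in m; "gripper_force": force on a finger pad.
Only numpy, scipy, OpenCV 4.12 (cv2) and the standard library are available. Lean on these libraries where they do the work, as an engineer would, in place of code of your own. Each camera call takes 0.05 s, during which the arm holds its last target. There are 200 camera calls.

## Working session

There is one attempt and no reset: what is moved stays moved. The work goes in short steps, Python scripts to look and compute and a shell command to move; the robot and the scene stay as the last step left them, time stands still between calls to the robot, and variables do not carry over. Pictures are saved under pics/ and viewed, at most 10 in all, crops included, and the job is handed in when it is done.

```bash
mkdir -p pics; python3 - <<'E'
from station import readout, grab_frame, camera_params, bot
import cv2
for n in("top","side"):
    f=grab_frame(n); cv2.imwrite(f"pics/{n}0.png",cv2.cvtColor(f,cv2.COLOR_RGB2BGR))
    p=camera_params(n); print(n,p["K"],p["R"],p["t"])
s=readout.observe(); print(s, bot.tip_extent)
E
```

```text
top [[400.02752168   0.         256.6142349 ]
 [  0.         400.02752168 186.21143238]
 [  0.           0.           1.        ]] [[ 0.02042769 -0.99977675 -0.00539949]
 [-0.99319176 -0.01967305 -0.11481769]
 [ 0.11468584  0.00770819 -0.99337191]] [0.07826197 0.56667361 1.04772052]
side [[405.28520149   0.         250.55543699]
 [  0.         405.28520149 192.8364514 ]
 [  0.           0.           1.        ]] [[ 0.91255101 -0.40878001  0.01222957]
 [-0.25969537 -0.60232036 -0.75483011]
 [ 0.31592558  0.68564502 -0.65580633]] [-0.47532048  0.21675397  0.91351846]
{'time_s': 0.1, 'q': array([ 1.05459985e+00,  2.77108948e-01, -2.77595155e-02,  1.26797608e+00,
       -1.06792187e-05,  1.46741159e+00]), 'joint_vel': array([-0.00049243, -0.00196781,  0.00405517, -0.00065649,  0.00130849,
       -0.00011723]), 'joint_efforts': array([ 8.28408974e-04, -4.46710718e+01,  2.96128643e+01,  8.47834744e-03,
       -7.93859272e-05, -1.10732739e-05]), 'ee_pos': array([0.25041747, 0.57192007, 0.25223172]), 'ee_rot': array([-6.43722448e-01, -3.07430600e+00,  3.06868470e-03]), 'contact_force': array([ 0.30825271, -0.35783546, -0.5324059 ]), 'ft_torque': array([ 0.01810413,  0.0885207 , -0.0283071 ]), 'gripper_force': 0.0, 'gripper_width': 0.08510772967970996} 0.022
```

View pics/top0.png

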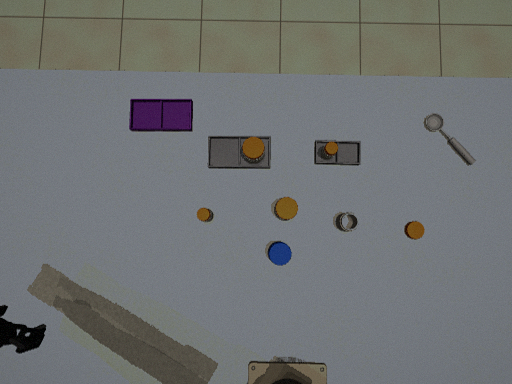

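View pics/side0.png

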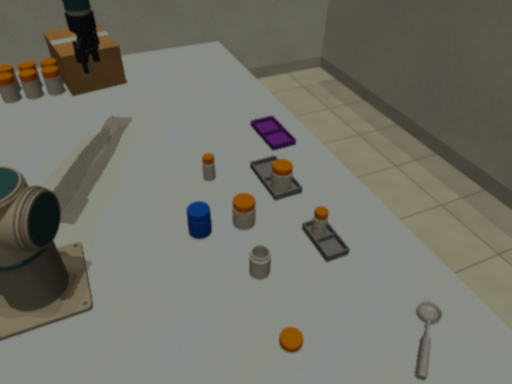

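The top view shows these things, as (column, row):
- **Closed jars to move:** the narrow jar at (205,215) and the wide jar at (286,209).
- **Wide grey tray:** at (239,152). Its stock jar is at (253,149) and the free pocket at (225,152).
- **Narrow grey tray:** at (337,152). Its stock jar is at (331,149) and the free pocket at (348,153).
- **Open jar:** at (347,221).

Things that could be mistaken for the targets:
- For `jar_wide`: the blue jar (280,253), the loose orange cap (415,230), the stock jar (253,149), and the jars on the far left in the side view, around (30,80).
- For `jar_narrow`: the stock jar (331,149).
- For the wide tray: the purple tray (160,115).

I choose (286,209) and (205,215). The side view agrees, with the wide jar at (244,211) and the narrow jar at (208,167), both capped and white.

```bash
cat > h.py <<'E'
import numpy as np, cv2
from station import grab_frame, camera_params
def ray(n,uv):
    p=camera_params(n); R=np.array(p["R"]); t=np.array(p["t"])
    d=R.T@np.linalg.solve(p["K"],[*uv,1.]); return -R.T@t,d
def onplane(n,uv,z):
    c,d=ray(n,uv); return c+d*(z-c[2])/d[2]
def proj(n,X):
    p=camera_params(n); v=p["K"]@(p["R"]@np.array(X)+p["t"]); return v[:2]/v[2]
def orange(f):
    h=cv2.cvtColor(f,cv2.COLOR_RGB2HSV); return cv2.inRange(h,(8,150,80),(25,255,255))
def blobs(m,amin=40):
    n,l,s,c=cv2.connectedComponentsWithStats(m)
    return [(c[i],s[i],(l==i).astype(np.uint8)*255) for i in range(1,n) if s[i,4]>=amin]
E
python3 - <<'E'
from h import *
for n in("top","side"):
    f=cv2.cvtColor(cv2.imread(f"pics/{n}0.png"),cv2.COLOR_BGR2RGB)
    for c,s,m in blobs(orange(f)):
        ct=max(cv2.findContours(m,0,2)[0],key=len); (x,y),r=cv2.minEnclosingCircle(ct)
        print(n,c.round(1),s[:5],"circ",round(x,1),round(y,1),round(r,1),"z.08",onplane(n,c,.08 if n=="top" else .072)[:2].round(4))
f=cv2.imread("pics/top0.png"); h=cv2.cvtColor(f,cv2.COLOR_BGR2HSV)
g=f[130:175,200:370]; 
s=cv2.imread("pics/side0.png")
a=cv2.resize(f[125:245,185:375],(760,480),interpolation=cv2.INTER_CUBIC)
cv2.imwrite("pics/ctop.png",a)
cv2.imwrite("pics/cside.png",cv2.resize(s[145:285,180:360],(720,560),interpolation=cv2.INTER_CUBIC))
E
```

```text
top [252.8 147.1] [242 137  22  21 365] circ 252.9 147.4 11.0 z.08 [0.6623 0.1012]
top [331.3 147.5] [325 142  13  12 119] circ 331.1 147.6 6.1 z.08 [ 0.665  -0.1035]
top [286.3 207.8] [276 197  22  22 376] circ 286.3 207.8 11.1 z.08 [0.5054 0.012 ]
top [202.8 213.8] [197 208  13  13 126] circ 202.9 213.8 6.3 z.08 [0.4857 0.2258]
top [415.2 229.8] [407 222  17  17 228] circ 415.3 229.7 8.5 z.08 [ 0.456  -0.3165]
side [58.5 33.8] [ 45  29  31  12 191] circ 60.0 33.5 15.0 z.08 [0.1738 1.4364]
side [106.   43.1] [ 98  37  20  13 167] circ 107.3 43.5 10.0 z.08 [0.3592 1.2348]
side [64.7 50. ] [ 53  43  22  15 210] circ 63.5 49.9 10.9 z.08 [0.182  1.2214]
side [48.8 67.5] [ 40  57  19  22 290] circ 49.1 67.5 11.2 z.08 [0.1072 1.0578]
side [26.2 71.1] [ 18  62  18  20 283] circ 26.6 71.0 11.0 z.08 [0.0238 1.0561]
side [ 5.  74.5] [  0  65  13  21 224] circ 5.0 75.0 11.2 z.08 [-0.052   1.0549]
side [207.7 158.5] [203 154  10  10  92] circ 207.9 158.5 5.5 z.08 [0.4849 0.2257]
side [281.5 167. ] [272 159  20  17 269] circ 281.8 166.3 10.0 z.08 [0.6631 0.1051]
side [243.6 202.8] [233 194  22  19 336] circ 243.6 202.8 10.8 z.08 [0.5049 0.0098]
side [320.9 213. ] [315 207  13  13 143] circ 321.0 213.0 6.7 z.08 [ 0.6665 -0.1008]
side [290.8 339.3] [280 327  23  25 449] circ 290.7 339.2 12.2 z.08 [ 0.4362 -0.369 ]
```

View pics/ctop.png

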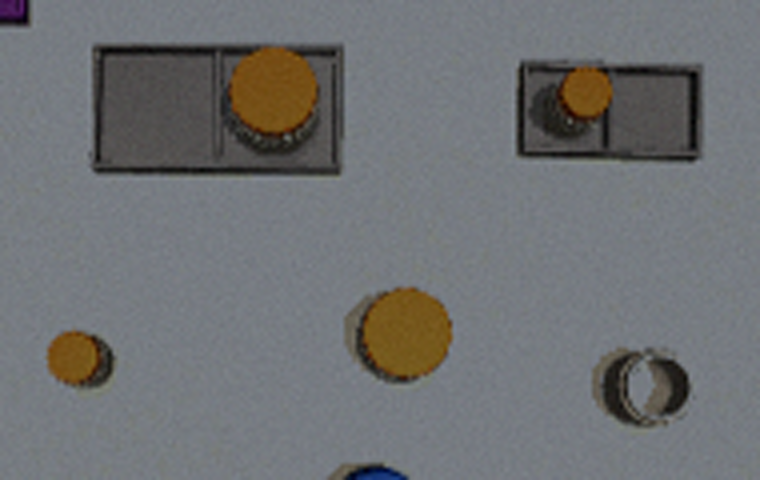

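View pics/cside.png

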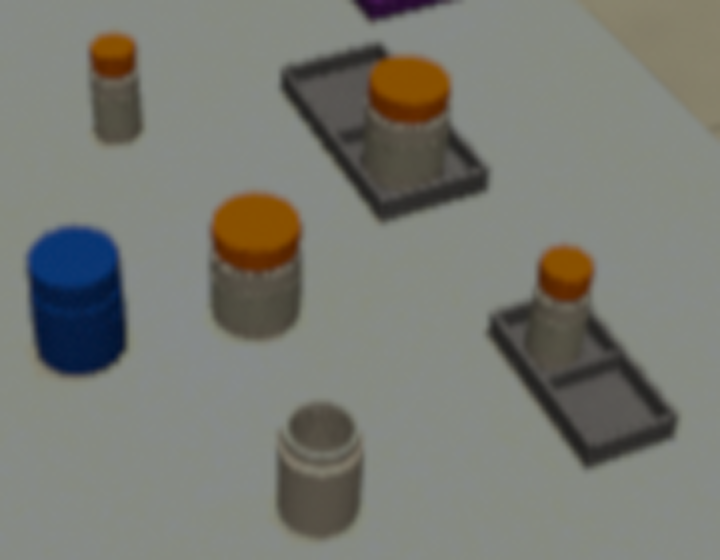

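The crops confirm both white, orange-capped jars. The wide one is at top-image (286,208) and the narrow one at (203,214). In the wide tray the left pocket is free, and in the narrow tray the right pocket. Next I'll measure the trays.

```bash
python3 - <<'E'
from h import *
C={"w":[(95,46),(342,46),(340,172),(93,171)],"n":[(520,63),(702,66),(698,158),(519,157)]}
for k,c in C.items():
    P=np.array([onplane("top",(185+u/4-.4,125+v/4-.4),.022)[:2] for u,v in c])
    e=[np.linalg.norm(P[i]-P[(i+1)%4]) for i in range(4)]
    d=(P[0]-P[1])+(P[3]-P[2]); d/=np.linalg.norm(d)   # towards +y
    m=P.mean(0); h=.042 if k=="w" else -.030
    print(k,"edges",np.round(e,4),"centre",m.round(4),"yaw deg",np.degrees(np.arctan2(-d[0],d[1])).round(1),"free",(m+h*d).round(4),"stock",(m-h*d).round(4))
    F=[*(m+h*d),.022]; print("free in side px",proj("side",F).round(1))
E
python3 -m creep '[[[0,0,0,8.3],[0,0,0,8.3],[0,0,0,8.3],[0,0,0,8.3],[0,0,0,8.3],[0,0,0,8.3],[0,0,0,8.3],[0,0,0,8.3]]]' 1 40
```

```text
w edges [0.171  0.0883 0.1695 0.0876] centre [0.661  0.1403] yaw deg 1.0 free [0.6603 0.1823] stock [0.6617 0.0983]
free in side px [268.  166.2]
n edges [0.1255 0.0645 0.1226 0.0658] centre [ 0.6645 -0.1297] yaw deg 0.5 free [ 0.6648 -0.1597] stock [ 0.6643 -0.0997]
free in side px [330.4 243. ]
time_s: 0.9
ee_pos: [0.2505, 0.5721, 0.2526]
ee_rot: [2.229, 2.214, -0.002]
contact_force: [-0.5, 0.7, 0.2]
gripper_width: 0.0856
gripper_force: 0.0
```

```bash
python3 -m creep '[[[-0.02,0.009,0,0],[-0.037,0.017,0,0],[-0.037,0.017,0,0],[-0.037,0.017,0,0],[-0.037,0.017,0,0],[-0.037,0.017,0,0],[-0.037,0.017,0,0],[-0.037,0.017,0,0],[-0.037,0.017,0,0],[-0.037,0.017,0,0],[-0.037,0.017,0,0],[-0.037,0.017,0,0],[-0.037,0.017,0,0],[-0.037,0.017,0,0],[-0.037,0.017,0,0],[-0.023,0.0075,0,0],[0,0,0,0],[0,0,0,0]]]'
```

```text
time_s: 2.7
ee_pos: [0.5043, 0.011, 0.2528]
ee_rot: [-2.223, -2.218, 0.001]
contact_force: [-0.6, -0.7, -0.4]
gripper_width: 0.0854
gripper_force: 0.0
```

```bash
python3 -m creep '[[[0,0,0.02,0],[0,0,0.03,0],[0,0,0.03,0],[0,0,0.03,0],[0,0,0.02,0],[0,0,0.02,0],[0,0,0.02,0],[0,0,0.02,0],[0,0,0.017,0],[0,0,0,0],[0,0,0,0]]]'
python3 -m creep '[[[0,0,0,0],[0,0,0,0],[0,0,0,0],[0,0,0,0],[0,0,0,0],[0,0,0,0],[0,0,0,0],[0,0,0,0]]]' 0 40
```

```text
time_s: 3.8
ee_pos: [0.5041, 0.0123, 0.0463]
ee_rot: [-2.22, -2.221, 0.001]
contact_force: [2.0, -0.4, 0.3]
gripper_width: 0.0856
gripper_force: 0.0
time_s: 4.6
ee_pos: [0.506, 0.0114, 0.0478]
ee_rot: [2.221, 2.22, 0.004]
contact_force: [0.3, 1.2, 6.7]
gripper_width: 0.059
gripper_force: 43.2
```

```bash
python3 -m creep '[[[0,0,-0.01,0],[0,0,-0.02,0],[0,0,-0.03,0],[0,0,-0.03,0],[0,0,-0.03,0],[0,0,-0.02,0],[0.01,0.01,0,0],[0.02,0.018,0,0],[0.02,0.018,0,0],[0.02,0.018,0,0],[0.02,0.018,0,0],[0.02,0.018,0,0],[0.02,0.018,0,0],[0.02,0.018,0,0],[0.016,0.014,0,0],[0.005,0.005,0,0],[0,0,0,0],[0,0,0,0]]]'
cat > look.py <<'E'
import sys; from h import *
for n in("top","side"):
    f=grab_frame(n); cv2.imwrite(f"pics/{n}_{sys.argv[1]}.png",cv2.cvtColor(f,cv2.COLOR_RGB2BGR))
s=[cv2.imread(f"pics/{n}_{sys.argv[1]}.png") for n in("top","side")]
cv2.imwrite(f"pics/v_{sys.argv[1]}.png",np.hstack([cv2.resize(s[0][115:265,185:375],(380,300)),cv2.resize(s[1][110:290,170:370],(400,360))[:300]]))
E
python3 look.py lift
```

```text
time_s: 6.4
ee_pos: [0.6588, 0.1817, 0.1853]
ee_rot: [-2.222, -2.22, 0.003]
contact_force: [0.0, -0.6, -0.8]
gripper_width: 0.0589
gripper_force: 43.7
```

View pics/v_lift.png

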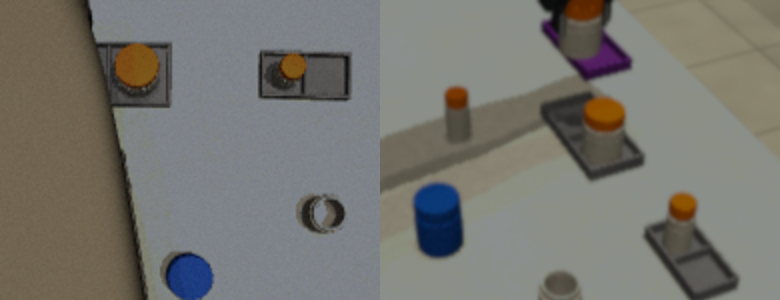

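The side view (right half) shows the wide jar held upright above the free pocket. The stock jar stands in the other pocket of that tray at about (605,130). Now lowering.

```bash
python3 -m creep '[[[0,0.0015,0.015,0],[0,0,0.025,0],[0,0,0.025,0],[0,0,0.025,0],[0,0,0.015,0],[0,0,0.01,0],[0,0,0.007,0],[0,0,0.004,0],[0,0,0,0],[0,0,0,0]]]'
python3 look.py low1
```

```text
time_s: 7.5
ee_pos: [0.6622, 0.1823, 0.0613]
ee_rot: [2.222, 2.22, 0.002]
contact_force: [-0.4, 0.2, -1.4]
gripper_width: 0.0592
gripper_force: 43.7
```

View pics/v_low1.png

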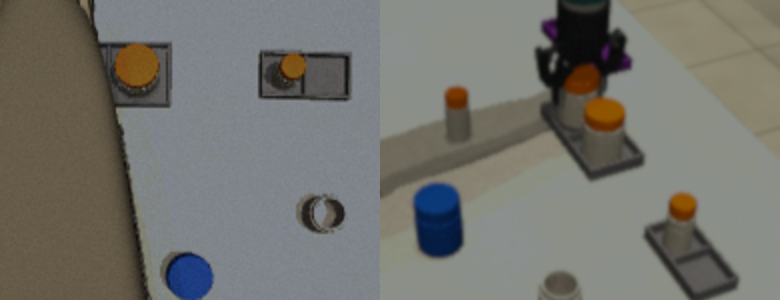

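The jar is inside the pocket walls at about (580,95), with roughly 9 mm still to go. I'll finish slowly and watch the force.

```bash
python3 -m creep '[[[0,0,0.002,0],[0,0,0.002,0],[0,0,0.002,0],[0,0,0,0],[0,0,0,0]]]'
python3 -m creep '[[[0,0,0.001,0],[0,0,0.001,0],[0,0,0.001,0],[0,0,0,0],[0,0,0,0]]]'
```

```text
time_s: 8.1
ee_pos: [0.6612, 0.1821, 0.0541]
ee_rot: [-2.222, -2.22, 0.001]
contact_force: [-0.0, -0.5, -1.4]
gripper_width: 0.0591
gripper_force: 43.7
time_s: 8.6
ee_pos: [0.6615, 0.1822, 0.0519]
ee_rot: [2.222, 2.22, 0.0]
contact_force: [-1.6, 0.1, 2.7]
gripper_width: 0.0589
gripper_force: 43.9
```

```bash
python3 -m creep '[[[0,0,0.0005,0],[0,0,0,0],[0,0,0,0]]]'
python3 -m creep '[[[0,0,0,0],[0,0,0,0],[0,0,0,0],[0,0,0,0],[0,0,0,0],[0,0,0,0]]]' 0.9
python3 -m creep '[[[0,0,-0.01,0],[0,0,-0.02,0],[0,0,-0.03,0],[0,0,-0.04,0],[0,0,-0.04,0],[0,0,-0.04,0],[0,0,-0.02,0],[0,0,0,0]]]'
```

```text
time_s: 8.9
ee_pos: [0.6614, 0.1822, 0.0518]
ee_rot: [2.222, 2.22, 0.0]
contact_force: [-2.1, 0.2, 5.9]
gripper_width: 0.0589
gripper_force: 44.3
time_s: 9.5
ee_pos: [0.6614, 0.1821, 0.0507]
ee_rot: [-2.222, -2.22, 0.0]
contact_force: [0.2, 0.5, 0.5]
gripper_width: 0.0772
gripper_force: 0.0
time_s: 10.3
ee_pos: [0.664, 0.1826, 0.257]
ee_rot: [2.218, 2.216, 0.013]
contact_force: [0.4, -0.5, 0.5]
gripper_width: 0.0772
gripper_force: 0.0
```

```bash
python3 -m creep '[[[0.003,-0.01,0,0],[0.005,-0.022,0,0],[0.005,-0.022,0,0],[0.006,-0.022,0,0],[0.006,-0.022,0,0],[0.006,-0.022,0,0],[0.005,-0.022,0,0],[0.005,-0.022,0,0],[0.003,-0.011,0,0],[0,0,0,0],[0,0,0,0]]]'
python3 look.py b
```

```text
time_s: 11.4
ee_pos: [0.4864, 0.2262, 0.2501]
ee_rot: [2.222, 2.221, -0.001]
contact_force: [-0.2, -0.3, 0.4]
gripper_width: 0.077
gripper_force: 0.0
```

View pics/v_b.png

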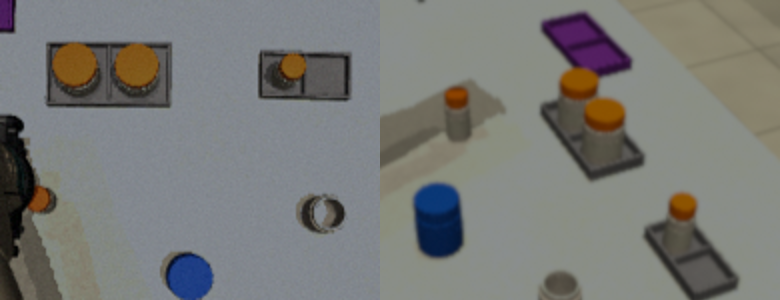

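The wide jar stands upright in its pocket, at (75,65) in the left half, with the stock jar undisturbed. Now the narrow jar.

```bash
python3 -m creep '[[[0,0,0.02,0],[0,0,0.03,0],[0,0,0.03,0],[0,0,0.03,0],[0,0,0.02,0],[0,0,0.02,0],[0,0,0.02,0],[0,0,0.02,0],[0,0,0.012,0],[0,0,0,0],[0,0,0,0]]]'
python3 -m creep '[[[0,0,0,0],[0,0,0,0],[0,0,0,0],[0,0,0,0],[0,0,0,0],[0,0,0,0],[0,0,0,0],[0,0,0,0],[0,0,0,0],[0,0,0,0]]]' 0 35
```

```text
time_s: 12.6
ee_pos: [0.4871, 0.2263, 0.049]
ee_rot: [2.223, 2.22, 0.0]
contact_force: [-0.3, -0.9, 0.0]
gripper_width: 0.0768
gripper_force: 0.0
time_s: 13.6
ee_pos: [0.487, 0.2266, 0.0499]
ee_rot: [2.222, 2.22, 0.002]
contact_force: [-1.0, 0.1, 5.2]
gripper_width: 0.0354
gripper_force: 34.8
```

```bash
python3 -m creep '[[[0,0,-0.01,0],[0,0,-0.02,0],[0,0,-0.03,0],[0,0,-0.03,0],[0,0,-0.03,0],[0,0,-0.02,0],[0,0,0,0]]]'
python3 -m creep '[[[-0.012,0.006,0,0],[-0.025,0.012,0,0],[-0.026,0.012,0,0],[-0.026,0.012,0,0],[-0.026,0.012,0,0],[-0.026,0.012,0,0],[-0.026,0.012,0,0],[-0.026,0.012,0,0],[-0.026,0.012,0,0],[-0.026,0.012,0,0],[-0.026,0.012,0,0],[-0.026,0.012,0,0],[-0.026,0.012,0,0],[-0.026,0.012,0,0],[-0.025,0.011,0,0],[-0.012,0.005,0,0],[0,0,0,0],[0,0,0,0],[0,0,0,0]]]'
```

```text
time_s: 14.3
ee_pos: [0.4888, 0.2271, 0.1925]
ee_rot: [2.22, 2.218, 0.01]
contact_force: [0.8, 0.5, -1.0]
gripper_width: 0.0349
gripper_force: 35.2
time_s: 16.2
ee_pos: [0.6632, -0.1586, 0.1882]
ee_rot: [-2.22, -2.22, 0.001]
contact_force: [-0.5, 0.1, -1.1]
gripper_width: 0.0348
gripper_force: 35.2
```

```bash
python3 -m creep '[[[-0.001,0.0015,0.015,0],[0,0,0.025,0],[0,0,0.025,0],[0,0,0.025,0],[0,0,0.015,0],[0,0,0.01,0],[0,0,0.006,0],[0,0,0.004,0],[0,0,0,0],[0,0,0,0]]]'
python3 look.py low2
```

```text
time_s: 17.2
ee_pos: [0.6663, -0.1611, 0.0648]
ee_rot: [2.221, 2.219, 0.001]
contact_force: [1.1, -0.1, -1.2]
gripper_width: 0.0346
gripper_force: 35.2
```

View pics/v_low2.png

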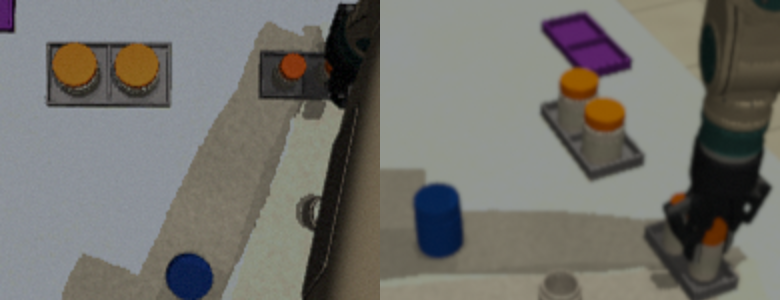

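The narrow jar is inside its pocket at about (705,260) in the right half, clear of the stock jar. Finishing slowly.

```bash
python3 -m creep '[[[0,0,0.002,0],[0,0,0.002,0],[0,0,0.002,0],[0,0,0.002,0],[0,0,0,0],[0,0,0,0]]]'
python3 -m creep '[[[0,0,0.001,0],[0,0,0.001,0],[0,0,0,0],[0,0,0,0]]]'
```

```text
time_s: 17.9
ee_pos: [0.6654, -0.1608, 0.0556]
ee_rot: [-2.222, -2.22, 0.0]
contact_force: [0.5, -0.3, -1.5]
gripper_width: 0.0354
gripper_force: 35.2
time_s: 18.3
ee_pos: [0.6657, -0.1609, 0.054]
ee_rot: [2.222, 2.22, 0.0]
contact_force: [-0.4, 0.3, 0.2]
gripper_width: 0.035
gripper_force: 35.2
```

```bash
python3 -m creep '[[[0,0,0.0007,0],[0,0,0,0],[0,0,0,0]]]'
```

```text
time_s: 18.6
ee_pos: [0.6658, -0.161, 0.0539]
ee_rot: [2.222, 2.22, 0.0]
contact_force: [-1.4, 0.2, 6.6]
gripper_width: 0.0349
gripper_force: 35.6
```

The force rose to 6.6 N, so the jar is on the floor. Now I'll release and retreat.

```bash
python3 -m creep '[[[0,0,0,0],[0,0,0,0],[0,0,0,0],[0,0,0,0],[0,0,0,0],[0,0,0,0],[0,0,0,0]]]' 0.8
python3 -m creep '[[[0,0,-0.01,0],[0,0,-0.02,0],[0,0,-0.03,0],[0,0,-0.04,0],[0,0,-0.04,0],[0,0,-0.04,0],[-0.01,-0.01,-0.01,0],[-0.025,-0.01,0,0],[-0.025,-0.01,0,0],[-0.025,-0.01,0,0],[-0.025,-0.01,0,0],[-0.025,-0.01,0,0],[-0.025,-0.01,0,0],[-0.025,-0.01,0,0],[-0.025,-0.01,0,0],[-0.012,-0.005,0,0],[0,0,0,0],[0,0,0,0]]]'
python3 look.py end
python3 - <<'E'
from h import *
for n in("top","side"):
    f=cv2.cvtColor(cv2.imread(f"pics/{n}_end.png"),cv2.COLOR_BGR2RGB)
    for c,s,m in blobs(orange(f)): 
        if c[1]>130: print(n,c.round(1),s[4],onplane(n,c,.084 if n=="top" else .076)[:2].round(4))
E
```

```text
time_s: 19.3
ee_pos: [0.6656, -0.1609, 0.0531]
ee_rot: [-2.222, -2.22, 0.0]
contact_force: [1.2, -0.6, 0.2]
gripper_width: 0.0685
gripper_force: 0.0
time_s: 21.1
ee_pos: [0.5702, -0.3822, 0.2429]
ee_rot: [-2.222, -2.22, -0.001]
contact_force: [-0.1, 0.3, 0.0]
gripper_width: 0.0679
gripper_force: 0.0
top [221.8 146.7] 364 [0.6607 0.1821]
top [252.8 147.1] 364 [0.6613 0.1012]
top [331.4 147.5] 121 [ 0.6642 -0.103 ]
top [353.7 147.6] 121 [ 0.665  -0.1609]
top [415.2 229.7] 232 [ 0.456 -0.315]
side [269.2 151.6] 242 [0.6616 0.1818]
side [281.5 167. ] 268 [0.6604 0.1007]
side [320.9 213. ] 142 [ 0.6637 -0.1043]
side [333.8 228.4] 164 [ 0.6639 -0.1618]
side [290.8 339.2] 454 [ 0.435  -0.3708]
```

View pics/v_end.png

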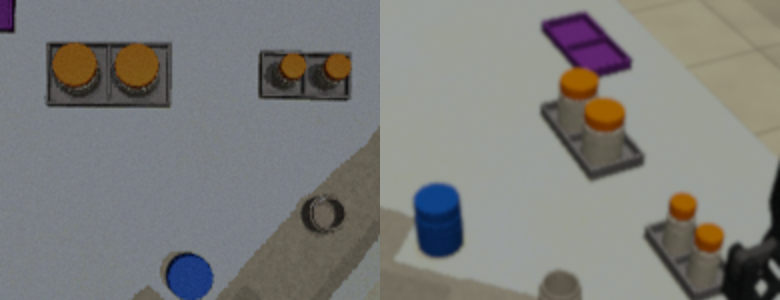

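Both jars stand upright in their pockets: the wide one at (75,65) and the narrow one at (338,66). The cap positions from both views match the pocket centres to within about 2 mm. The stock jars and the open jar haven't moved, and the gripper is clear.

```bash
python3 -c "
from station import bot; print(bot.finish_job())"
```

```text
the job is handed in; nothing more can be done
None
```

The wide and narrow jars each stand upright in the free pocket of their own tray, the other jars were left as they stood, and the job was handed in about 21 s into the 48 s allowed.

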